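# Stand each reagent bottle in the bench ring that fits it

## Task

Stand every one of the four bottles in the weighted steel ring that fits it, each bottle in the narrowest ring it will go into, upright on the worktop inside the ring. One bottle has been left in the widest ring and must come out of it to make room. Set the bottles down, do not drop them or knock them over, and leave the petri dish and the rubber bulb where they are.

Things in the scene. Friction and masses are not known exactly. Their poses are not given: they have to be found in the camera images.
- vial_28: the narrowest bottle: slim brown glass sample vial with paper label, 28 mm across the body, 95 mm tall; ribbed white screw cap 24 mm across, from 78 to 95 mm up; 60 g. Origin: centre of its underside; z up its axis. Best held by the body, across its axis: held by the cap it can swing.
- bottle_44: small brown glass reagent bottle with a red screw cap, round, 44 mm across the body (straight to about 70 mm up), 104 mm tall; cap 24 mm across, from 88 to 104 mm up; 220 g. Origin: centre of its underside; z up its axis. Best held by the body, across its axis: held by the cap it can swing.
- bottle_62: large brown glass reagent bottle with a white screw cap, round, 62 mm across the body (straight to about 90 mm up), 148 mm tall, the tallest of the four; cap 35 mm across, from 125 to 148 mm up; 320 g. Origin: centre of its underside; z up its axis. Best held by the body, across its axis: held by the cap it can swing.
- jar_80: squat white plastic jar, the widest of the four, round, 80 mm across the body, 95 mm tall; ribbed black screw lid 58 mm across, from 73 to 95 mm up, by which it is lifted; 350 g. Origin: centre of its underside; z up its axis. Always starts on the bare worktop.
- ring_38: heavy round ring of matt grey steel on a black rubber foot, a bench stand that stays put when nudged, 24 mm high, open right through, so that what stands in it stands on the worktop; the bore is 38 mm wide at the foot and widens evenly to 45 mm at the mouth; 59 mm across outside; it fits the 28 mm vial. Origin: centre of its underside, on the worktop; z up.
- ring_54: heavy round ring of matt grey steel on a black rubber foot, a bench stand that stays put when nudged, 24 mm high, open right through, so that what stands in it stands on the worktop; the bore is 54 mm wide at the foot and widens evenly to 61 mm at the mouth; 75 mm across outside; it fits the 44 mm bottle. Origin: centre of its underside, on the worktop; z up.
- ring_72: heavy round ring of matt grey steel on a black rubber foot, a bench stand that stays put when nudged, 24 mm high, open right through, so that what stands in it stands on the worktop; the bore is 72 mm wide at the foot and widens evenly to 79 mm at the mouth; 93 mm across outside; it fits the 62 mm bottle. Origin: centre of its underside, on the worktop; z up.
- ring_90: heavy round ring of matt grey steel on a black rubber foot, a bench stand that stays put when nudged, 24 mm high, open right through, so that what stands in it stands on the worktop; the bore is 90 mm wide at the foot and widens evenly to 97 mm at the mouth; 111 mm across outside; it fits the 80 mm jar. Origin: centre of its underside, on the worktop; z up. At the start one of the three narrower bottles stands in it, loosely.
- petri_dish: flat round petri dish with a pink filling, 60 mm across, 14 mm high, lying loose; not part of the job. Origin: centre of its underside.
- pipette_bulb: red rubber pipette bulb, 60 x 86 x 48 mm, lying loose; not part of the job. Origin: under its middle, on the worktop.
Things that resemble listed ones, but are neither listed nor needed, are in the scene too. Leave any blue or red look-alike of the jar_80 alone.

How it is judged (in metres and radians):
At the end, for the whole second after the job is handed in: each of the four bottles stands at rest in its own ring: axis within 9 mm of the ring's centre, underside within 4 mm of the worktop, upright within about 3.4 degrees (horizontal distance between vial_28 and ring_38 below 0.009 m and height (world z) of vial_28 between -0.004 and 0.004 m and angle between each of vial_28, bottle_44, bottle_62, jar_80's own z axis and vertical below 0.06 rad and linear speed of each of vial_28, bottle_44, bottle_62, jar_80 below 0.02 m/s and horizontal distance between bottle_44 and ring_54 below 0.009 m and height (world z) of bottle_44 between -0.004 and 0.004 m and horizontal distance between bottle_62 and ring_72 below 0.009 m and height (world z) of bottle_62 between -0.004 and 0.004 m and horizontal distance between jar_80 and ring_90 below 0.009 m and height (world z) of jar_80 between -0.004 and 0.004 m); the robot touches nothing.
It fails at once if a bottle is knocked over (tilted more than 40 degrees) (angle between any of vial_28, bottle_44, bottle_62, jar_80's own z axis and vertical above 0.7 rad).
It fails at once if a bottle is dropped from more than about 3 cm (faster than 0.8 m/s while no finger touches it) ((linear speed of vial_28 above 0.8 m/s and contact force between vial_28 and the fingers below 0.1 N) or (linear speed of bottle_44 above 0.8 m/s and contact force between bottle_44 and the fingers below 0.1 N) or (linear speed of bottle_62 above 0.8 m/s and contact force between bottle_62 and the fingers below 0.1 N) or (linear speed of jar_80 above 0.8 m/s and contact force between jar_80 and the fingers below 0.1 N)).
It fails at once if the petri dish or the rubber bulb is shifted more than 3 cm (distance of any of petri_dish, pipette_bulb from where it was at the start of the episode above 0.03 m).
It also fails if it takes over 115 s, if anything falls off the work surface, if the arm or the gripper's body presses on something with over 40 N, if the wrist force passes 120 N, or if a joint passes its speed limit or range.

## Robot

A 6-joint arm with a two-finger parallel gripper is mounted at the origin on a cart in front of the work surface, level with it; the furniture and walls round the work are solid. World frame = base frame: x ahead of the robot, y to its left, z up, the work surface at z = 0. Lengths are in m, angles in degrees, forces in N, time in s.
With the tool pointing down it reaches from about 0.35 to 0.875 m from the base axis. Payload 4.2 kg.
Tool frame: the origin (TCP) lies on the centre line of the jaws, within the pads' length; the fingertips stand 22 mm ahead of it and the grasp point (between the pads) lies 3 mm ahead of it (r.tcp_to_tips is the distance from the TCP to the fingertips, in m); z points along the fingers, y is the line along which they close (so a half turn about z gives the same grasp; the last joint's range is limited). The gripper opens to 87 mm and grips with 3 to 60 N. Pads are 19 mm wide; open, the fingers measure 117 mm over their backs; the gripper's body (75 mm by 190 mm) begins 51 mm behind the grasp point.
Start: joints at [-51.589, 22.042, 0.453, 0, -68.411, -14.817], TCP at [0.25, -0.573, 0.245] pointing down, gripper open.
Joint ranges: [-179.83, 179.83], [-69.29, 118.12], [-61.27, 80.66], [-181.25, 117.63], [-171.15, -9.14], [-177.46, 177.46]. Speed limits (degrees/s): [159.86, 159.86, 180, 180, 180, 180].

## Interface

Orientations are given as a 3x3 rotation matrix whose columns are the frame's x, y, z axes.
In Python, from station import r gives the robot as it stands.
- The arm moves only by the tool apply_moves, never from a script. Its argument "plan" is a list of rows, each an object with "grip": the opening, from 0 (shut) to 1 (fully open); "offset": the shift along the tool's x, y, z in cm, a list of three; "spin": the turn about the tool's z in rad. A call has 1 to 5 rows; each row is the pose to reach, as a shift and turn from the pose commanded when the call began, along the tool's axes at that moment; what a row does not reach only later rows make up. A row lasts 1/10 s, in which the tool goes at most 50 mm and 8.59 degrees, less where a joint would pass 70% of its speed; a pose out of reach is approached as far as the arm can. A call with a gripper value outside its range is refused whole. The fingers move at their own pace and stop on an object; the grip force is fixed at half the most. Time passes only in rows, so rows that repeat a pose let the fingers close. It gives the time, the measured TCP pose, the force, the opening and the grip force at its end, in the units of the state.
- r.sense(): the state, without advancing time (a new reading comes with each control period).
- r.capture(name): name is "scene" or "side" or "wrist"; returns a dict with "img" (480x640x3 uint8, blue, green, red), "depth" (480x640 float32, m along the optical axis (not along the pixel's ray), 0 where there is no reading), "mtx" (3x3 intrinsics, pixels), "R" (3x3) and "t" (3): a world point X has camera coordinates R X + t. Camera axes: x right, y down, z forward; pixel columns grow to the right and rows downward; lengths in m; the calibration is good to about 2 mm. A picture is of the moment at which its call begins.
- r.finish_job(): hands the job in; it is judged then, once.
The state is a dict: "time_s": time; "joints": joint angles; "joint_velocities": joint speeds; "effort": joint torques, N m; "tcp_pos": TCP position; "ee_rot": TCP orientation; "wrist_force": force on the tool from outside, world axes, zero at the start; "moment": the same for the moment, N m; "gripper_width": opening from 0.0 (shut) to 1.0 (fully open); "gripper_force": force on a finger pad.
Only numpy, scipy, OpenCV 4.12 (cv2) and the standard library are available. Lean on these libraries where they do the work, as an engineer would, in place of code of your own. Each camera call takes 0.05 s, during which the arm holds its last target. There are 200 camera calls.

## Working session

There is one attempt and no reset: what is moved stays moved. The work goes in short steps, Python scripts to look and compute and a tool call to move; the robot and the scene stay as the last step left them, time stands still between calls to the robot, and variables do not carry over. Pictures are saved under pics/ and viewed, at most 14 in all, crops included, and the job is handed in when it is done.

Besides the shell and the picture viewer there is one more tool, called after "Emit:" by a JSON object that holds its "name" and its "arguments", one argument or row to a line. apply_moves: Moves the arm, as the interface text tells. Its arguments: {"type":"object","properties":{"plan":{"type":"array"}},"required":["plan"]}

```bash
mkdir -p pics; python3 - <<'E'
from station import r
import cv2,numpy as np
s=r.sense();print(s['time_s'],s['tcp_pos'],np.round(s['ee_rot'],3).tolist(),s['gripper_width'])
for n in ['scene','side']:
    c=r.capture(n);cv2.imwrite(f'pics/{n}0.png',c['img']);np.savez(f'{n}0.npz',**c)
    print(n,c['mtx'].tolist(),(-c['R'].T@c['t']).round(3),c['R'][2].round(2))
E
```

```text
0.0 [ 0.24998089 -0.57222815  0.24345138] [[-0.916, -0.4, -0.001], [-0.4, 0.916, 0.002], [0.0, 0.002, -1.0]] 1.0012711109436647
scene [[546.6100661155325, 0.0, 314.9592616657288], [0.0, 546.6100661155325, 246.06125967749512], [0.0, 0.0, 1.0]] [0.175 0.558 0.689] [ 0.4  -0.68 -0.61]
side [[452.4928924239848, 0.0, 315.8596289067643], [0.0, 452.4928924239848, 235.99042855494747], [0.0, 0.0, 1.0]] [ 0.493 -1.053  0.493] [ 0.1   0.89 -0.45]
```

View pics/scene0.png

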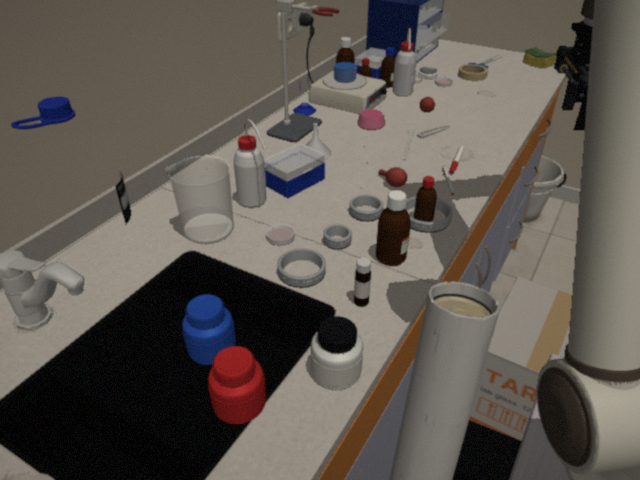

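View pics/side0.png

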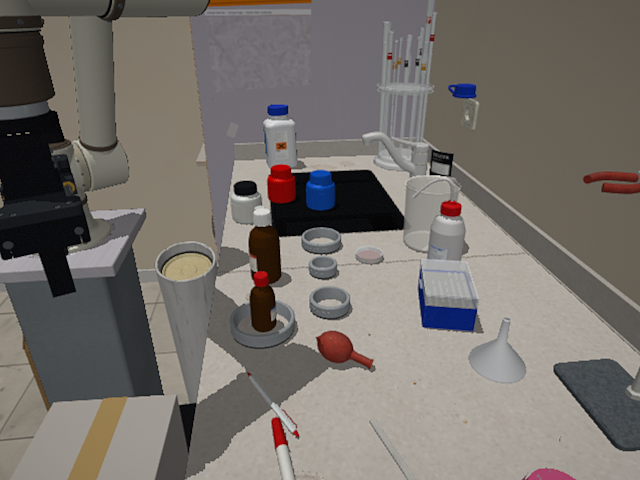

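The scene view shows:
- ring_72 (301,267)
- ring_38 (337,237)
- ring_54 (367,207)
- ring_90 (430,212), with the red-capped bottle_44 in it
- bottle_62 (393,228)
- vial (362,282)
- white jar with black lid (337,352); the blue and red jars at (208,330) and (237,385) are look-alikes
- dish (280,236)
- bulb (396,177)

The side view agrees. Next I measure the positions.

```bash
cat > m.py <<'E'
import numpy as np,cv2
from scipy.optimize import least_squares
def cloud(c):
    v,u=np.nonzero(c['depth']>0);d=c['depth'][v,u]
    P=np.c_[(u-c['mtx'][0,2])/c['mtx'][0,0]*d,(v-c['mtx'][1,2])/c['mtx'][1,1]*d,d]
    return (P-c['t'])@c['R'],c['img'][v,u]
def pix(c,u,v,z):
    K=np.linalg.inv(c['mtx']);d=c['R'].T@(K@[u,v,1]);o=-c['R'].T@c['t'];return (o+d*(z-o[2])/d[2])[:2]
def fit(Q,rad=None,g=None):
    g=Q.mean(0) if g is None else g
    f=(lambda p:np.hypot(*(Q-p[:2]).T)-(rad or p[2]))
    s=least_squares(f,[*g]+([] if rad else [.03]),loss='soft_l1',f_scale=.001)
    return s.x.round(4),round(float(np.sqrt(np.median(f(s.x)**2))),4)
E
python3 - <<'E'
from m import *
C={n:dict(np.load(n+'0.npz')) for n in ['scene','side']}
cl={n:cloud(C[n]) for n in C}
S=C['scene']
bot={'vial':((362,264),.093,.014,(.01,.07)),'b44':((428,183),.1,.022,(.03,.065)),'b62':((397,199),.145,.031,(.02,.085)),'jar':((338,333),.09,.040,(.01,.06)),}
caps={'vial':(.012,(.08,.092)),'b44':(.012,(.09,.101)),'b62':(.0175,(.128,.145)),'jar':(.029,(.075,.092))}
for k,(uv,z,rad,(a,b)) in bot.items():
    g=pix(S,*uv,z);print(k,g.round(3))
    for rr,(a,b) in ((rad,(a,b)),caps[k]):
      A=[]
      for n in cl:
        P=cl[n][0];q=P[(P[:,2]>a)&(P[:,2]<b)&(np.hypot(*(P[:,:2]-g).T)<rr+.015)]
        A.append(q[:,:2])
        if len(q)>20:print('  ',n,len(q),fit(q[:,:2],rr,g))
      print('  both',fit(np.vstack(A),rr,g))
    for n in cl:
        P=cl[n][0];q=P[(np.hypot(*(P[:,:2]-g).T)<.02)];print('  top',n,np.percentile(q[:,2],99).round(4))
for k,uv,ro,ri in (('r72',(301,265),.0465,.0395),('r38',(337,235),.0295,.0225),('r54',(367,206),.0375,.0305),('r90',(429,210),.0555,.0485)):
    g=pix(S,*uv,.02);print(k,g.round(3))
    for n in cl:
        P=cl[n][0]
        for _ in range(3):
            h=np.hypot(*(P[:,:2]-g).T);q=P[(P[:,2]>.020)&(P[:,2]<.028)&(h<ro+.012)&(h>ri-.012)]
            x,e=fit(q[:,:2],None,g);g2=x[:2]
        print('  ',n,len(q),x,e,'want',(ro+ri)/2,'ztop',np.percentile(q[:,2],50).round(4))
for k,uv in (('dish',(280,235)),('bulb',(396,177))):print(k,pix(S,*uv,.014))
E
```

```text
vial [ 0.473 -0.1  ]
   scene 394 (array([ 0.4731, -0.104 ]), 0.0007)
  both (array([ 0.4731, -0.104 ]), 0.0007)
   scene 76 (array([ 0.4728, -0.1039]), 0.0008)
  both (array([ 0.4728, -0.1039]), 0.0008)
  top scene 0.0969
  top side 0.097
b44 [ 0.469 -0.395]
   scene 300 (array([ 0.4742, -0.4074]), 0.0009)
   side 447 (array([ 0.4742, -0.4469]), 0.0048)
  both (array([ 0.4728, -0.4084]), 0.0009)
   scene 52 (array([ 0.4663, -0.3885]), 0.0033)
   side 84 (array([ 0.4735, -0.4295]), 0.0021)
  both (array([ 0.4728, -0.4081]), 0.0009)
  top scene 0.1047
  top side 0.1058
b62 [ 0.475 -0.241]
   scene 865 (array([ 0.4803, -0.2494]), 0.0008)
   side 833 (array([ 0.478 , -0.2515]), 0.0007)
  both (array([ 0.479 , -0.2506]), 0.0011)
   scene 152 (array([ 0.4799, -0.2498]), 0.0008)
   side 155 (array([ 0.4786, -0.2815]), 0.0032)
  both (array([ 0.4788, -0.2502]), 0.001)
  top scene 0.1495
  top side 0.1499
jar [0.433 0.058]
   scene 1124 (array([0.4362, 0.0566]), 0.0005)
   side 447 (array([0.4338, 0.0542]), 0.0011)
  both (array([0.4357, 0.056 ]), 0.0009)
   scene 324 (array([0.4362, 0.0564]
[... 153 characters left out ...]

   scene 433 [ 0.6089 -0.1187  0.0425] 0.0017 want 0.043 ztop 0.0235
   side 283 [ 0.6076 -0.1259  0.0425] 0.0016 want 0.043 ztop 0.0241
r38 [ 0.595 -0.238]
   scene 214 [ 0.5974 -0.2399  0.0256] 0.0019 want 0.026 ztop 0.0235
   side 216 [ 0.596  -0.2474  0.0256] 0.0018 want 0.026 ztop 0.0241
r54 [ 0.59  -0.366]
   scene 237 [ 0.5936 -0.3655  0.0336] 0.0017 want 0.034 ztop 0.0235
   side 386 [ 0.5923 -0.3737  0.0336] 0.0014 want 0.034 ztop 0.0239
r90 [ 0.466 -0.419]
   scene 265 [ 0.4707 -0.4112  0.0512] 0.0018 want 0.052000000000000005 ztop 0.0234
   side 586 [ 0.4701 -0.4191  0.0514] 0.0015 want 0.052000000000000005 ztop 0.0242
dish [ 0.70099411 -0.18607133]
bulb [ 0.58899776 -0.5218407 ]
```

```bash
python3 - <<'E'
import cv2
a=cv2.imread('pics/scene0.png')[120:400,180:460];cv2.imwrite('pics/crop.png',cv2.resize(a,(600,600),interpolation=cv2.INTER_CUBIC))
E
```

```text
(no output)
```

View pics/crop.png

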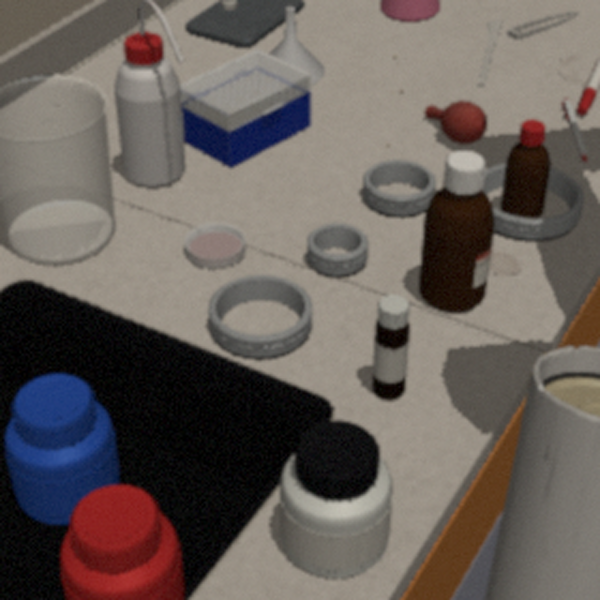

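The crop confirms it: slim vial with white cap, large white-capped bottle_62, red-capped small bottle in the widest ring, and white jar with black lid. The blue and red jars are the look-alikes. The two views put opposite biases on the ring centres, so I take the mean. Next I check that the gripper clears everything at each placing.

```bash
python3 - <<'E'
from m import *
P=np.vstack([cloud(dict(np.load(n+'0.npz')))[0] for n in ['scene','side']])
for k,x,y in (('r72',.608,-.122),('r38',.597,-.244),('r54',.593,-.370),('r90',.470,-.415),('b44',.473,-.408),('b62',.479,-.25),('vial',.473,-.104),('jar',.4357,.056)):
    for z in (.05,.10,.15,.2):
        q=P[(abs(P[:,0]-x)<.11)&(abs(P[:,1]-y)<.05)&(P[:,2]>z)&(P[:,2]<.5)]
        print(k,z,len(q),q.min(0).round(3) if len(q)else'',q.max(0).round(3) if len(q)else'')
E
```

```text
r72 0.05 0  
r72 0.1 0  
r72 0.15 0  
r72 0.2 0  
r38 0.05 741 [ 0.487 -0.284  0.05 ] [ 0.509 -0.217  0.15 ]
r38 0.1 318 [ 0.487 -0.279  0.1  ] [ 0.506 -0.219  0.15 ]
r38 0.15 1 [ 0.493 -0.259  0.15 ] [ 0.493 -0.259  0.15 ]
r38 0.2 0  
r54 0.05 120 [ 0.483 -0.42   0.051] [ 0.494 -0.386  0.104]
r54 0.1 5 [ 0.483 -0.412  0.101] [ 0.484 -0.404  0.104]
r54 0.15 0  
r54 0.2 0  
r90 0.05 1329 [ 0.388 -0.465  0.05 ] [ 0.494 -0.381  0.5  ]
r90 0.1 321 [ 0.388 -0.465  0.1  ] [ 0.484 -0.393  0.5  ]
r90 0.15 145 [ 0.388 -0.465  0.487] [ 0.437 -0.446  0.5  ]
r90 0.2 145 [ 0.388 -0.465  0.487] [ 0.437 -0.446  0.5  ]
b44 0.05 1235 [ 0.407 -0.458  0.05 ] [ 0.494 -0.381  0.496]
b44 0.1 227 [ 0.407 -0.458  0.1  ] [ 0.484 -0.393  0.496]
b44 0.15 51 [ 0.407 -0.458  0.487] [ 0.434 -0.446  0.496]
b44 0.2 51 [ 0.407 -0.458  0.487] [ 0.434 -0.446  0.496]
b62 0.05 2834 [ 0.447 -0.286  0.05 ] [ 0.509 -0.215  0.151]
b62 0.1 1360 [ 0.451 -0.281  0.1  ] [ 0.506 -0.219  0.151]
b62 0.15 8 [ 0.468 -0.269  0.15 ] [ 0.493 -0.237  0.151]
b62 0.2 0  
vial 0.05 442 [ 0.457 -0.118  0.05 ] [ 0.485 -0.087  0.099]
vial 0.1 0  
vial 0.15 0  
vial 0.2 0  
jar 0.05 2886 [0.394 0.009 0.05 ] [0.475 0.099 0.099]
jar 0.1 0  
jar 0.15 0  
jar 0.2 0
```

Emit:
{"name": "apply_moves", "arguments": {
  "plan": [
    {"grip": 1, "offset": [0, 0, 0], "spin": -0.14},
    {"grip": 1, "offset": [0, 0, 0], "spin": -0.28},
    {"grip": 1, "offset": [0, 0, 0], "spin": -0.42},
    {"grip": 1, "offset": [0, 0, 0], "spin": -0.56},
    {"grip": 1, "offset": [0, 0, 0], "spin": -0.7}
  ]
}}

```text
time_s: 0.6
tcp_pos: [0.25, -0.5724, 0.2439]
ee_rot: [[-0.438, -0.899, -0.001], [-0.899, 0.438, 0.001], [-0.001, 0.001, -1.0]]
wrist_force: [0.1, 0.2, -0.1]
gripper_width: 1.004
gripper_force: 0.0
```

Emit:
{"name": "apply_moves", "arguments": {
  "plan": [
    {"grip": 1, "offset": [0, 0, 0], "spin": -0.14},
    {"grip": 1, "offset": [0, 0, 0], "spin": -0.28},
    {"grip": 1, "offset": [0, 0, 0], "spin": -0.42},
    {"grip": 1, "offset": [0, 0, 0], "spin": -0.459},
    {"grip": 1, "offset": [0, 0, 0], "spin": -0.459}
  ]
}}

```text
time_s: 1.1
tcp_pos: [0.25, -0.5725, 0.244]
ee_rot: [[-0.0, -1.0, -0.001], [-1.0, 0.0, 0.001], [-0.001, 0.001, -1.0]]
wrist_force: [-1.2, 0.4, -0.5]
gripper_width: 1.001
gripper_force: 0.0
```

Emit:
{"name": "apply_moves", "arguments": {
  "plan": [
    {"grip": 1, "offset": [-2.7, -3.7, 0], "spin": 0},
    {"grip": 1, "offset": [-5.4, -7.4, 0], "spin": 0},
    {"grip": 1, "offset": [-8.1, -11.1, 0], "spin": 0},
    {"grip": 1, "offset": [-10.8, -14.8, 0], "spin": 0},
    {"grip": 1, "offset": [-13.5, -18.5, 0], "spin": 0}
  ]
}}

```text
time_s: 1.6
tcp_pos: [0.4363, -0.4364, 0.2444]
ee_rot: [[-0.001, -1.0, -0.0], [-1.0, 0.001, 0.0], [-0.0, 0.0, -1.0]]
wrist_force: [0.6, -0.1, -0.2]
gripper_width: 1.001
gripper_force: 0.0
```

Emit:
{"name": "apply_moves", "arguments": {
  "plan": [
    {"grip": 1, "offset": [-2, -2.8, 0], "spin": 0},
    {"grip": 1, "offset": [-3, -3.9, 0], "spin": 0},
    {"grip": 1, "offset": [-3, -3.9, 0], "spin": 0},
    {"grip": 1, "offset": [-3, -3.9, 0], "spin": 0}
  ]
}}

```text
time_s: 2.0
tcp_pos: [0.4736, -0.4079, 0.2443]
ee_rot: [[-0.001, -1.0, -0.001], [-1.0, 0.001, 0.0], [-0.0, 0.001, -1.0]]
wrist_force: [-0.2, 0.6, -0.0]
gripper_width: 1.001
gripper_force: 0.0
```

```bash
python3 - <<'E'
from station import r
from m import *
s=r.sense();print(s['tcp_pos'])
c=r.capture('wrist');cv2.imwrite('pics/w1.png',c['img']);np.savez('w1.npz',**c)
print((-c['R'].T@c['t']).round(3),c['R'].round(2).tolist(),c['mtx'][0,0])
P,_=cloud(c)
for k,g,rad,(a,b),ex in (('cap',(.4735,-.408),.012,(.09,.101),.01),('top',(.4735,-.408),None,(.102,.109),.02)):
    q=P[(P[:,2]>a)&(P[:,2]<b)&(np.hypot(*(P[:,:2]-g).T)<.012+ex)];print(k,len(q),q.mean(0) if len(q) else'',fit(q[:,:2],rad,g) if len(q)>5 else '')
for g,rr in (((.470,-.415),.052),((.593,-.37),.034),((.597,-.244),.026)):
    h=np.hypot(*(P[:,:2]-g).T);q=P[(P[:,2]>.021)&(P[:,2]<.028)&(abs(h-rr)<.014)]
    if len(q)>20:print(len(q),fit(q[:,:2],None,g))
E
```

```text
[ 0.47358949 -0.40788047  0.24430649]
[ 0.475 -0.486  0.384] [[-1.0, 0.0, 0.0], [0.0, 0.96, 0.29], [-0.0, 0.29, -0.96]] 373.09093792594723
cap 110 [ 0.47406735 -0.41755943  0.09602669] (array([ 0.4744, -0.4087]), 0.0001)
top 558 [ 0.47417156 -0.40936871  0.10300369] (array([ 0.4743, -0.4093,  0.0079]), 0.002)
2393 (array([ 0.4723, -0.4165,  0.0514]), 0.0018)
1419 (array([ 0.5944, -0.3715,  0.0335]), 0.0017)
182 (array([ 0.5988, -0.2483,  0.0278]), 0.0016)
```

Wrist data agrees: b44 at (0.474,-0.4085), r90 at (0.471,-0.415), r54 at (0.594,-0.371). Descending on b44.

Emit:
{"name": "apply_moves", "arguments": {
  "plan": [
    {"grip": 1, "offset": [0, 0, 4], "spin": 0},
    {"grip": 1, "offset": [0, 0, 8], "spin": 0},
    {"grip": 1, "offset": [0, 0, 12], "spin": 0},
    {"grip": 1, "offset": [0, 0, 15], "spin": 0},
    {"grip": 1, "offset": [0, 0, 17.8], "spin": 0}
  ]
}}

```text
time_s: 2.55
tcp_pos: [0.4723, -0.4088, 0.065]
ee_rot: [[-0.003, -1.0, -0.001], [-1.0, 0.003, 0.0], [-0.0, 0.001, -1.0]]
wrist_force: [0.7, -0.1, -0.0]
gripper_width: 1.0
gripper_force: 0.0
```

Emit:
{"name": "apply_moves", "arguments": {
  "plan": [
    {"grip": 0.6, "offset": [0, 0, 0], "spin": 0},
    {"grip": 0.4, "offset": [0, 0, 0], "spin": 0},
    {"grip": 0.3, "offset": [0, 0, 0], "spin": 0},
    {"grip": 0.3, "offset": [0, 0, 0], "spin": 0},
    {"grip": 0.3, "offset": [0, 0, 0], "spin": 0}
  ]
}}

```text
time_s: 3.05
tcp_pos: [0.4748, -0.4081, 0.0681]
ee_rot: [[-0.0, -1.0, 0.002], [-1.0, 0.0, -0.001], [0.001, -0.002, -1.0]]
wrist_force: [-0.3, 0.2, -0.2]
gripper_width: 0.631
gripper_force: 0.0
```

Emit:
{"name": "apply_moves", "arguments": {
  "plan": [
    {"grip": 0.3, "offset": [0, 0, 0], "spin": 0},
    {"grip": 0.3, "offset": [0, 0, 0], "spin": 0},
    {"grip": 0.3, "offset": [0, 0, 0], "spin": 0}
  ]
}}

```text
time_s: 3.35
tcp_pos: [0.4742, -0.4078, 0.0672]
ee_rot: [[0.0, -1.0, 0.0], [-1.0, -0.0, -0.0], [0.0, -0.0, -1.0]]
wrist_force: [-0.7, 0.9, 3.9]
gripper_width: 0.48
gripper_force: 30.0
```

Emit:
{"name": "apply_moves", "arguments": {
  "plan": [
    {"grip": 0.3, "offset": [0, 0, -1], "spin": 0},
    {"grip": 0.3, "offset": [0, 0, -3], "spin": 0},
    {"grip": 0.3, "offset": [0, 0, -5], "spin": 0},
    {"grip": 0.3, "offset": [0, 0, -6], "spin": 0},
    {"grip": 0.3, "offset": [0, 0, -6], "spin": 0}
  ]
}}

```text
time_s: 3.85
tcp_pos: [0.4749, -0.4081, 0.1281]
ee_rot: [[0.0, -1.0, 0.003], [-1.0, -0.0, -0.001], [0.001, -0.003, -1.0]]
wrist_force: [0.3, -0.5, -2.7]
gripper_width: 0.477
gripper_force: 30.0
```

Emit:
{"name": "apply_moves", "arguments": {
  "plan": [
    {"grip": 0.3, "offset": [-0.5, -1.5, 0], "spin": 0},
    {"grip": 0.3, "offset": [-1.3, -4, 0], "spin": 0},
    {"grip": 0.3, "offset": [-2.2, -7, 0], "spin": 0},
    {"grip": 0.3, "offset": [-3.2, -10, 0], "spin": 0},
    {"grip": 0.3, "offset": [-3.8, -12, 0], "spin": 0}
  ]
}}

```text
time_s: 4.35
tcp_pos: [0.5962, -0.3682, 0.1245]
ee_rot: [[0.001, -1.0, -0.002], [-1.0, -0.001, 0.001], [-0.001, 0.002, -1.0]]
wrist_force: [-1.1, -1.6, -2.3]
gripper_width: 0.476
gripper_force: 30.0
```

Emit:
{"name": "apply_moves", "arguments": {
  "plan": [
    {"grip": 0.3, "offset": [0, 0, 0], "spin": 0},
    {"grip": 0.3, "offset": [0, 0, 0], "spin": 0}
  ]
}}

```text
time_s: 4.55
tcp_pos: [0.5941, -0.3687, 0.1245]
ee_rot: [[0.001, -1.0, -0.003], [-1.0, -0.001, 0.002], [-0.002, 0.003, -1.0]]
wrist_force: [-0.7, -0.7, -2.8]
gripper_width: 0.477
gripper_force: 30.0
```

```bash
cat >> m.py <<'E'
def look(tag,rings=(),bots=()):
    from station import r
    s=r.sense();print(s['tcp_pos'].round(4) if hasattr(s['tcp_pos'],'round') else s['tcp_pos'],s['gripper_width'],s['wrist_force'])
    C={n:r.capture(n) for n in ('scene','side','wrist')}
    for n in C:cv2.imwrite(f'pics/{tag}_{n}.png',C[n]['img'])
    for n in C:
        P=cloud(C[n])[0]
        for k,g,rr in rings:
            h=np.hypot(*(P[:,:2]-g).T);q=P[(P[:,2]>.021)&(P[:,2]<.028)&(abs(h-rr)<.012)]
            if len(q)>60:print(n,k,len(q),fit(q[:,:2],None,g))
        for k,g,rad,a,b in bots:
            q=P[(P[:,2]>a)&(P[:,2]<b)&(np.hypot(*(P[:,:2]-g).T)<rad+.006)]
            if len(q)>20:print(n,k,len(q),fit(q[:,:2],rad,g),'ztop',np.percentile(q[:,2],98).round(4))
    return C
E
python3 - <<'E'
from m import *
look('a',[('r54',(.594,-.3705),.034)],[('cap',(.594,-.3705),.012,.15,.16),('bodylow',(.594,-.3705),.022,.064,.085)])
E
```

```text
[ 0.5941 -0.3687  0.1245] 0.47692749537627804 [-0.73077698 -0.71558336 -2.76902408]
scene r54 205 (array([ 0.594 , -0.3657,  0.0336]), 0.0018)
scene cap 54 (array([ 0.5955, -0.368 ]), 0.0008) ztop 0.1596
scene bodylow 179 (array([ 0.5941, -0.3688]), 0.0011) ztop 0.0846
side r54 349 (array([ 0.5925, -0.3735,  0.0336]), 0.0015)
side cap 77 (array([ 0.5932, -0.3706]), 0.0005) ztop 0.1598
side bodylow 242 (array([ 0.5917, -0.3706]), 0.0006) ztop 0.0846
wrist r54 2200 (array([ 0.5951, -0.3711,  0.0337]), 0.0018)
wrist cap 174 (array([ 0.5947, -0.3712]), 0.0003) ztop 0.16
wrist bodylow 726 (array([ 0.5935, -0.3709]), 0.0001) ztop 0.0847
```

Emit:
{"name": "apply_moves", "arguments": {
  "plan": [
    {"grip": 0.3, "offset": [0, 0, 1.5], "spin": 0},
    {"grip": 0.3, "offset": [0, 0, 3], "spin": 0},
    {"grip": 0.3, "offset": [0, 0, 4.3], "spin": 0},
    {"grip": 0.3, "offset": [0, 0, 5.2], "spin": 0},
    {"grip": 0.3, "offset": [0, 0, 5.5], "spin": 0}
  ]
}}

```text
time_s: 5.2
tcp_pos: [0.5931, -0.3694, 0.0692]
ee_rot: [[-0.0, -1.0, -0.003], [-1.0, 0.0, 0.001], [-0.001, 0.003, -1.0]]
wrist_force: [0.9, 0.2, -2.7]
gripper_width: 0.477
gripper_force: 30.0
```

Emit:
{"name": "apply_moves", "arguments": {
  "plan": [
    {"grip": 0.3, "offset": [0, 0, 0.1], "spin": 0},
    {"grip": 0.3, "offset": [0, 0, 0.2], "spin": 0},
    {"grip": 0.3, "offset": [0, 0, 0.3], "spin": 0},
    {"grip": 0.3, "offset": [0, 0, 0.3], "spin": 0}
  ]
}}

```text
time_s: 5.6
tcp_pos: [0.5944, -0.3698, 0.069]
ee_rot: [[0.0, -1.0, 0.001], [-1.0, -0.0, -0.0], [0.0, -0.001, -1.0]]
wrist_force: [0.3, -0.4, -2.5]
gripper_width: 0.479
gripper_force: 30.0
```

Emit:
{"name": "apply_moves", "arguments": {
  "plan": [
    {"grip": 0.3, "offset": [0, 0, 0.1], "spin": 0},
    {"grip": 0.3, "offset": [0, 0, 0.2], "spin": 0},
    {"grip": 0.3, "offset": [0, 0, 0.2], "spin": 0},
    {"grip": 0.3, "offset": [0, 0, 0.2], "spin": 0}
  ]
}}

```text
time_s: 6.0
tcp_pos: [0.5944, -0.3698, 0.0673]
ee_rot: [[0.0, -1.0, 0.001], [-1.0, -0.0, -0.0], [0.0, -0.001, -1.0]]
wrist_force: [-0.5, -0.3, 1.3]
gripper_width: 0.481
gripper_force: 30.0
```

Emit:
{"name": "apply_moves", "arguments": {
  "plan": [
    {"grip": 0.8, "offset": [0, 0, 0], "spin": 0},
    {"grip": 1, "offset": [0, 0, 0], "spin": 0},
    {"grip": 1, "offset": [0, 0, 0], "spin": 0},
    {"grip": 1, "offset": [0, 0, 0], "spin": 0},
    {"grip": 1, "offset": [0, 0, 0], "spin": 0}
  ]
}}

```text
time_s: 6.5
tcp_pos: [0.5942, -0.3698, 0.0665]
ee_rot: [[0.0, -1.0, 0.0], [-1.0, -0.0, -0.0], [0.0, -0.0, -1.0]]
wrist_force: [0.3, 0.3, -0.7]
gripper_width: 0.847
gripper_force: 0.0
```

Emit:
{"name": "apply_moves", "arguments": {
  "plan": [
    {"grip": 1, "offset": [0, 0, -2], "spin": 0},
    {"grip": 1, "offset": [0, 0, -6], "spin": 0},
    {"grip": 1, "offset": [0, 0, -10], "spin": 0},
    {"grip": 1, "offset": [0, 0, -14], "spin": 0},
    {"grip": 1, "offset": [0, 0, -17.8], "spin": 0}
  ]
}}

```text
time_s: 7.0
tcp_pos: [0.5941, -0.3697, 0.2466]
ee_rot: [[0.0, -1.0, 0.001], [-1.0, -0.0, -0.0], [0.0, -0.001, -1.0]]
wrist_force: [0.2, -0.8, -0.3]
gripper_width: 1.0
gripper_force: 0.0
```

Emit:
{"name": "apply_moves", "arguments": {
  "plan": [
    {"grip": 1, "offset": [-3, 2.9, 0], "spin": 0},
    {"grip": 1, "offset": [-6, 5.8, 0], "spin": 0},
    {"grip": 1, "offset": [-9, 8.7, 0], "spin": 0},
    {"grip": 1, "offset": [-12, 11.5, 0], "spin": 0},
    {"grip": 1, "offset": [-12, 11.5, 0], "spin": 0}
  ]
}}

```text
time_s: 7.5
tcp_pos: [0.4753, -0.2471, 0.245]
ee_rot: [[0.002, -1.0, -0.002], [-1.0, -0.002, 0.002], [-0.002, 0.002, -1.0]]
wrist_force: [1.3, -0.7, 1.1]
gripper_width: 1.0
gripper_force: 0.0
```

```bash
python3 - <<'E'
from m import *
look('b',[('r54',(.594,-.3705),.034),('r38',(.597,-.244),.026),('r72',(.608,-.122),.043)],[('b44cap',(.594,-.3705),.012,.09,.106),('b44body',(.594,-.3705),.022,.032,.068),('b62cap',(.479,-.25),.0175,.128,.145)])
E
```

```text
[ 0.4753 -0.2471  0.245 ] 1.0004345929564709 [ 1.26197115 -0.67772286  1.14556253]
scene r54 193 (array([ 0.5941, -0.3683,  0.0335]), 0.0027)
scene r38 195 (array([ 0.5972, -0.2402,  0.0256]), 0.0018)
scene r72 406 (array([ 0.6089, -0.1186,  0.0426]), 0.0017)
scene b44cap 111 (array([ 0.5948, -0.369 ]), 0.0016) ztop 0.1054
scene b44body 292 (array([ 0.5945, -0.3696]), 0.0009) ztop 0.0671
scene b62cap 152 (array([ 0.4804, -0.25  ]), 0.0008) ztop 0.1445
side r54 316 (array([ 0.5929, -0.3722,  0.0335]), 0.0023)
side r38 112 (array([ 0.5976, -0.2474,  0.0269]), 0.0017)
side r72 263 (array([ 0.6073, -0.1259,  0.0426]), 0.0017)
side b44cap 157 (array([ 0.5924, -0.3704]), 0.0012) ztop 0.1053
side b44body 435 (array([ 0.5923, -0.3706]), 0.0008) ztop 0.0674
side b62cap 151 (array([ 0.4779, -0.2508]), 0.0007) ztop 0.1444
wrist r54 1616 (array([ 0.595 , -0.3707,  0.0339]), 0.0018)
wrist r38 1152 (array([ 0.5982, -0.2453,  0.0257]), 0.0017)
wrist r72 618 (array([ 0.6098, -0.1245,  0.0425]), 0.0016)
wrist b44cap 1185 (array([ 0.5951, -0.3708]), 0.0029) ztop 0.1043
wrist b44body 891 (array([ 0.5953, -0.3715]), 0.0004) ztop 0.0676
wrist b62cap 339 (array([ 0.4803, -0.2505]), 0.0002) ztop 0.1449
```

Emit:
{"name": "apply_moves", "arguments": {
  "plan": [
    {"grip": 1, "offset": [0, 0, 3], "spin": 0},
    {"grip": 1, "offset": [0, 0, 6], "spin": 0},
    {"grip": 0.8, "offset": [0, 0, 8.5], "spin": 0},
    {"grip": 0.6, "offset": [0, 0, 9.8], "spin": 0},
    {"grip": 0.6, "offset": [0, 0, 9.8], "spin": 0}
  ]
}}

```text
time_s: 8.15
tcp_pos: [0.4788, -0.2502, 0.1438]
ee_rot: [[-0.001, -1.0, -0.005], [-1.0, 0.001, 0.001], [-0.001, 0.005, -1.0]]
wrist_force: [-0.1, -0.4, -0.1]
gripper_width: 0.811
gripper_force: 0.0
```

Emit:
{"name": "apply_moves", "arguments": {
  "plan": [
    {"grip": 0.5, "offset": [0, 0, 0], "spin": 0},
    {"grip": 0.4, "offset": [0, 0, 0], "spin": 0},
    {"grip": 0.25, "offset": [0, 0, 0], "spin": 0},
    {"grip": 0.25, "offset": [0, 0, 0], "spin": 0},
    {"grip": 0.25, "offset": [0, 0, 0], "spin": 0}
  ]
}}

```text
time_s: 8.65
tcp_pos: [0.4793, -0.2498, 0.1472]
ee_rot: [[0.0, -1.0, 0.001], [-1.0, -0.0, -0.0], [0.0, -0.001, -1.0]]
wrist_force: [-1.0, -0.3, 2.0]
gripper_width: 0.386
gripper_force: 29.9
```

Emit:
{"name": "apply_moves", "arguments": {
  "plan": [
    {"grip": 0.25, "offset": [0, 0, 0], "spin": 0},
    {"grip": 0.25, "offset": [0, 0, 0], "spin": 0}
  ]
}}

```text
time_s: 8.85
tcp_pos: [0.4794, -0.2498, 0.1472]
ee_rot: [[0.0, -1.0, 0.001], [-1.0, -0.0, -0.0], [0.0, -0.001, -1.0]]
wrist_force: [-0.4, -0.7, 3.5]
gripper_width: 0.385
gripper_force: 30.0
```

Emit:
{"name": "apply_moves", "arguments": {
  "plan": [
    {"grip": 0.25, "offset": [0, 0, -0.5], "spin": 0},
    {"grip": 0.25, "offset": [0, 0, -1.5], "spin": 0},
    {"grip": 0.25, "offset": [0, 0, -3], "spin": 0},
    {"grip": 0.25, "offset": [0, 0, -4.2], "spin": 0},
    {"grip": 0.25, "offset": [0, 0, -5], "spin": 0}
  ]
}}

```text
time_s: 9.35
tcp_pos: [0.4795, -0.2498, 0.1977]
ee_rot: [[0.0, -1.0, 0.001], [-1.0, -0.0, -0.0], [0.0, -0.001, -1.0]]
wrist_force: [0.3, 0.3, -3.9]
gripper_width: 0.386
gripper_force: 29.8
```

Emit:
{"name": "apply_moves", "arguments": {
  "plan": [
    {"grip": 0.25, "offset": [-0.4, -0.4, 0], "spin": 0},
    {"grip": 0.25, "offset": [-1.2, -1.2, 0], "spin": 0},
    {"grip": 0.25, "offset": [-2.5, -2.5, 0], "spin": 0},
    {"grip": 0.25, "offset": [-4, -4, 0], "spin": 0},
    {"grip": 0.25, "offset": [-5.6, -5.6, 0], "spin": 0}
  ]
}}

```text
time_s: 9.85
tcp_pos: [0.5363, -0.1921, 0.1957]
ee_rot: [[0.0, -1.0, -0.001], [-1.0, -0.0, 0.0], [-0.0, 0.001, -1.0]]
wrist_force: [0.5, 0.1, -4.0]
gripper_width: 0.384
gripper_force: 29.8
```

Emit:
{"name": "apply_moves", "arguments": {
  "plan": [
    {"grip": 0.25, "offset": [-1.6, -1.6, 0], "spin": 0},
    {"grip": 0.25, "offset": [-3.2, -3.3, 0], "spin": 0},
    {"grip": 0.25, "offset": [-4.8, -4.9, 0], "spin": 0},
    {"grip": 0.25, "offset": [-6, -6.1, 0], "spin": 0},
    {"grip": 0.25, "offset": [-6.7, -6.9, 0], "spin": 0}
  ]
}}

```text
time_s: 10.35
tcp_pos: [0.6054, -0.1251, 0.1961]
ee_rot: [[0.001, -1.0, -0.0], [-1.0, -0.001, 0.0], [-0.0, 0.0, -1.0]]
wrist_force: [0.4, 0.5, -3.6]
gripper_width: 0.384
gripper_force: 29.8
```

Emit:
{"name": "apply_moves", "arguments": {
  "plan": [
    {"grip": 0.25, "offset": [-0.3, -0.3, 0], "spin": 0},
    {"grip": 0.25, "offset": [-0.4, -0.4, 0], "spin": 0},
    {"grip": 0.25, "offset": [-0.4, -0.4, 0], "spin": 0},
    {"grip": 0.25, "offset": [-0.4, -0.4, 0], "spin": 0},
    {"grip": 0.25, "offset": [-0.4, -0.4, 0], "spin": 0}
  ]
}}

```text
time_s: 10.85
tcp_pos: [0.6078, -0.1233, 0.1968]
ee_rot: [[-0.001, -1.0, 0.0], [-1.0, 0.001, -0.0], [0.0, -0.0, -1.0]]
wrist_force: [0.3, -1.2, -3.7]
gripper_width: 0.381
gripper_force: 29.8
```

```bash
python3 - <<'E'
from m import *
look('c',[('r72',(.6085,-.1225),.043)],[('b62cap',(.608,-.1225),.0175,.180,.192),('b62body',(.608,-.1225),.031,.055,.07),('b62up',(.608,-.1225),.031,.11,.135)])
E
```

```text
[ 0.6078 -0.1233  0.1968] 0.3811251823893113 [ 0.25150097 -1.18561292 -3.69537597]
scene r72 296 (array([ 0.6091, -0.1187,  0.0425]), 0.0019)
scene b62cap 114 (array([ 0.609 , -0.1227]), 0.0013) ztop 0.1918
scene b62body 204 (array([ 0.6088, -0.1234]), 0.0007) ztop 0.0698
scene b62up 407 (array([ 0.6087, -0.1229]), 0.0007) ztop 0.1345
side r72 214 (array([ 0.6077, -0.1266,  0.0424]), 0.0016)
side b62cap 103 (array([ 0.6072, -0.1242]), 0.0011) ztop 0.1917
side b62body 160 (array([ 0.6065, -0.1248]), 0.0008) ztop 0.0697
side b62up 301 (array([ 0.6064, -0.1248]), 0.0008) ztop 0.1345
wrist r72 1570 (array([ 0.6106, -0.1233,  0.0427]), 0.0018)
wrist b62cap 1084 (array([ 0.6088, -0.124 ]), 0.0004) ztop 0.1918
wrist b62body 216 (array([ 0.6093, -0.125 ]), 0.0001) ztop 0.0697
wrist b62up 813 (array([ 0.6091, -0.1247]), 0.0001) ztop 0.1348
```

Aligned and upright. Lowering.

Emit:
{"name": "apply_moves", "arguments": {
  "plan": [
    {"grip": 0.25, "offset": [-0.1, -0.1, 1], "spin": 0},
    {"grip": 0.25, "offset": [-0.1, -0.1, 2.3], "spin": 0},
    {"grip": 0.25, "offset": [-0.1, -0.1, 3.5], "spin": 0},
    {"grip": 0.25, "offset": [-0.1, -0.1, 4.3], "spin": 0},
    {"grip": 0.25, "offset": [-0.1, -0.1, 4.7], "spin": 0}
  ]
}}

```text
time_s: 11.5
tcp_pos: [0.6084, -0.1217, 0.1476]
ee_rot: [[-0.0, -1.0, -0.003], [-1.0, 0.0, -0.0], [0.0, 0.003, -1.0]]
wrist_force: [-0.8, 0.2, -3.7]
gripper_width: 0.386
gripper_force: 29.8
```

Emit:
{"name": "apply_moves", "arguments": {
  "plan": [
    {"grip": 0.25, "offset": [0, 0, 0.1], "spin": 0},
    {"grip": 0.25, "offset": [0, 0, 0.2], "spin": 0},
    {"grip": 0.25, "offset": [0, 0, 0.2], "spin": 0},
    {"grip": 0.25, "offset": [0, 0, 0.2], "spin": 0}
  ]
}}

```text
time_s: 11.9
tcp_pos: [0.6094, -0.1217, 0.148]
ee_rot: [[0.0, -1.0, 0.001], [-1.0, -0.0, 0.0], [-0.0, -0.001, -1.0]]
wrist_force: [1.4, -0.1, -4.1]
gripper_width: 0.383
gripper_force: 29.8
```

Emit:
{"name": "apply_moves", "arguments": {
  "plan": [
    {"grip": 0.25, "offset": [0, 0, 0.1], "spin": 0},
    {"grip": 0.25, "offset": [0, 0, 0.2], "spin": 0},
    {"grip": 0.25, "offset": [0, 0, 0.2], "spin": 0},
    {"grip": 0.25, "offset": [0, 0, 0.2], "spin": 0}
  ]
}}

```text
time_s: 12.3
tcp_pos: [0.6097, -0.1219, 0.1472]
ee_rot: [[0.0, -1.0, 0.002], [-1.0, -0.001, -0.001], [0.001, -0.002, -1.0]]
wrist_force: [-2.3, 0.3, 6.0]
gripper_width: 0.383
gripper_force: 30.0
```

Touched down. Release, rise, and go to above the vial.

Emit:
{"name": "apply_moves", "arguments": {
  "plan": [
    {"grip": 0.6, "offset": [0, 0, 0], "spin": 0},
    {"grip": 0.8, "offset": [0, 0, 0], "spin": 0},
    {"grip": 0.8, "offset": [0, 0, 0], "spin": 0},
    {"grip": 0.8, "offset": [0, 0, 0], "spin": 0},
    {"grip": 0.8, "offset": [0, 0, 0], "spin": 0}
  ]
}}

```text
time_s: 12.8
tcp_pos: [0.6092, -0.1217, 0.1453]
ee_rot: [[0.0, -1.0, -0.0], [-1.0, -0.0, 0.0], [-0.0, 0.0, -1.0]]
wrist_force: [-0.2, -0.1, -0.2]
gripper_width: 0.748
gripper_force: 0.0
```

Emit:
{"name": "apply_moves", "arguments": {
  "plan": [
    {"grip": 0.8, "offset": [0, 0, -2], "spin": 0},
    {"grip": 0.8, "offset": [0, 0, -5], "spin": 0},
    {"grip": 0.8, "offset": [0, 0, -8], "spin": 0},
    {"grip": 0.8, "offset": [0, 0, -9.8], "spin": 0}
  ]
}}

```text
time_s: 13.2
tcp_pos: [0.6101, -0.1219, 0.2463]
ee_rot: [[0.0, -1.0, 0.004], [-1.0, -0.0, -0.001], [0.001, -0.004, -1.0]]
wrist_force: [0.5, -0.1, 0.0]
gripper_width: 0.799
gripper_force: 0.0
```

Emit:
{"name": "apply_moves", "arguments": {
  "plan": [
    {"grip": 0.8, "offset": [-0.4, 3.5, 0], "spin": 0},
    {"grip": 0.8, "offset": [-0.8, 7, 0], "spin": 0},
    {"grip": 0.8, "offset": [-1.2, 10.5, 0], "spin": 0},
    {"grip": 0.8, "offset": [-1.8, 13.6, 0], "spin": 0},
    {"grip": 0.8, "offset": [-1.8, 13.6, 0], "spin": 0}
  ]
}}

```text
time_s: 13.7
tcp_pos: [0.4696, -0.1035, 0.2439]
ee_rot: [[0.0, -1.0, -0.001], [-1.0, -0.0, 0.001], [-0.001, 0.001, -1.0]]
wrist_force: [0.9, -0.3, 0.8]
gripper_width: 0.802
gripper_force: 0.0
```

```bash
python3 - <<'E'
from m import *
look('d',[('r38',(.5975,-.244),.026)],[('b62cap',(.608,-.1225),.0175,.128,.145),('b62body',(.608,-.1225),.031,.032,.085),('vial',(.473,-.104),.014,.03,.075),('vcap',(.473,-.104),.012,.08,.092)])
E
```

```text
[ 0.4696 -0.1035  0.2439] 0.8016989498104277 [ 0.92407478 -0.28697683  0.81576415]
scene r38 194 (array([ 0.5974, -0.2401,  0.0255]), 0.0018)
scene b62cap 159 (array([ 0.6105, -0.1215]), 0.0007) ztop 0.1448
scene b62body 749 (array([ 0.6102, -0.1215]), 0.0007) ztop 0.0837
scene vial 322 (array([ 0.473 , -0.1039]), 0.0007) ztop 0.0742
scene vcap 75 (array([ 0.4728, -0.1035]), 0.0006) ztop 0.0914
side r38 106 (array([ 0.5975, -0.2474,  0.0266]), 0.0017)
side b62cap 117 (array([ 0.6078, -0.1223]), 0.0008) ztop 0.1442
side b62body 600 (array([ 0.6079, -0.1233]), 0.0008) ztop 0.0838
side vial 221 (array([ 0.4704, -0.1061]), 0.001) ztop 0.0744
side vcap 53 (array([ 0.471 , -0.1066]), 0.0007) ztop 0.0916
wrist r38 1664 (array([ 0.5981, -0.2443,  0.0256]), 0.0018)
wrist b62cap 703 (array([ 0.6111, -0.1228]), 0.0003) ztop 0.1448
wrist b62body 1436 (array([ 0.6105, -0.1235]), 0.0003) ztop 0.0844
wrist vial 350 (array([ 0.4733, -0.1059]), 0.0003) ztop 0.0747
wrist vcap 100 (array([ 0.4733, -0.1064]), 0.0003) ztop 0.0915
```

Emit:
{"name": "apply_moves", "arguments": {
  "plan": [
    {"grip": 0.8, "offset": [0.1, 0.1, 4], "spin": 0},
    {"grip": 0.8, "offset": [0.1, 0.1, 8], "spin": 0},
    {"grip": 0.8, "offset": [0.1, 0.1, 12], "spin": 0},
    {"grip": 0.7, "offset": [0.1, 0.1, 16], "spin": 0},
    {"grip": 0.5, "offset": [0.1, 0.1, 18.5], "spin": 0}
  ]
}}

```text
time_s: 14.35
tcp_pos: [0.4719, -0.1049, 0.0553]
ee_rot: [[-0.001, -1.0, -0.004], [-1.0, 0.001, -0.0], [0.0, 0.004, -1.0]]
wrist_force: [-0.7, 0.0, -0.6]
gripper_width: 0.689
gripper_force: 0.0
```

Emit:
{"name": "apply_moves", "arguments": {
  "plan": [
    {"grip": 0.4, "offset": [0, 0, 0], "spin": 0},
    {"grip": 0.2, "offset": [0, 0, 0], "spin": 0},
    {"grip": 0.15, "offset": [0, 0, 0], "spin": 0},
    {"grip": 0.15, "offset": [0, 0, 0], "spin": 0},
    {"grip": 0.15, "offset": [0, 0, 0], "spin": 0}
  ]
}}

```text
time_s: 14.85
tcp_pos: [0.4733, -0.1047, 0.06]
ee_rot: [[0.0, -1.0, 0.003], [-1.0, -0.0, 0.0], [-0.0, -0.003, -1.0]]
wrist_force: [-0.1, -0.3, 1.7]
gripper_width: 0.311
gripper_force: 29.9
```

Emit:
{"name": "apply_moves", "arguments": {
  "plan": [
    {"grip": 0.15, "offset": [0, 0, 0], "spin": 0},
    {"grip": 0.15, "offset": [0, 0, 0], "spin": 0}
  ]
}}

```text
time_s: 15.05
tcp_pos: [0.4733, -0.1047, 0.0599]
ee_rot: [[0.001, -1.0, 0.003], [-1.0, -0.001, -0.0], [0.0, -0.003, -1.0]]
wrist_force: [-0.5, 0.2, 6.4]
gripper_width: 0.316
gripper_force: 29.9
```

Emit:
{"name": "apply_moves", "arguments": {
  "plan": [
    {"grip": 0.15, "offset": [0, 0, -0.7], "spin": 0},
    {"grip": 0.15, "offset": [0, 0, -2], "spin": 0},
    {"grip": 0.15, "offset": [0, 0, -4], "spin": 0},
    {"grip": 0.15, "offset": [0, 0, -6], "spin": 0},
    {"grip": 0.15, "offset": [0, 0, -7], "spin": 0}
  ]
}}

```text
time_s: 15.55
tcp_pos: [0.4726, -0.1047, 0.1302]
ee_rot: [[0.0, -1.0, 0.002], [-1.0, -0.0, 0.0], [-0.0, -0.002, -1.0]]
wrist_force: [-0.2, 0.1, -0.0]
gripper_width: 0.31
gripper_force: 29.9
```

Emit:
{"name": "apply_moves", "arguments": {
  "plan": [
    {"grip": 0.15, "offset": [1, -0.9, 0], "spin": 0},
    {"grip": 0.15, "offset": [3, -2.7, 0], "spin": 0},
    {"grip": 0.15, "offset": [6, -5.4, 0], "spin": 0},
    {"grip": 0.15, "offset": [9, -8.1, 0], "spin": 0},
    {"grip": 0.15, "offset": [11.5, -10.3, 0], "spin": 0}
  ]
}}

```text
time_s: 16.05
tcp_pos: [0.5762, -0.2218, 0.1269]
ee_rot: [[-0.001, -1.0, -0.002], [-1.0, 0.001, 0.0], [-0.0, 0.002, -1.0]]
wrist_force: [-0.3, 1.2, -0.4]
gripper_width: 0.314
gripper_force: 29.9
```

Emit:
{"name": "apply_moves", "arguments": {
  "plan": [
    {"grip": 0.15, "offset": [1.5, -1.3, 0], "spin": 0},
    {"grip": 0.15, "offset": [2.4, -2.1, 0], "spin": 0},
    {"grip": 0.15, "offset": [2.4, -2.1, 0], "spin": 0},
    {"grip": 0.15, "offset": [2.4, -2.1, 0], "spin": 0}
  ]
}}

```text
time_s: 16.45
tcp_pos: [0.5953, -0.2434, 0.1276]
ee_rot: [[-0.0, -1.0, -0.002], [-1.0, 0.0, 0.001], [-0.001, 0.002, -1.0]]
wrist_force: [-0.1, -0.5, -0.2]
gripper_width: 0.32
gripper_force: 29.9
```

```bash
python3 - <<'E'
from m import *
look('e',[('r38',(.5975,-.244),.026)],[('vial',(.5975,-.244),.014,.075,.1),('vcap',(.5975,-.244),.012,.15,.162)])
E
```

```text
[ 0.5953 -0.2434  0.1276] 0.31986797169326975 [-0.10604608 -0.48299364 -0.15851467]
scene r38 195 (array([ 0.5974, -0.24  ,  0.0257]), 0.0017)
scene vial 141 (array([ 0.5957, -0.243 ]), 0.0009) ztop 0.0995
scene vcap 82 (array([ 0.5973, -0.2423]), 0.0015) ztop 0.1617
side r38 106 (array([ 0.5973, -0.247 ,  0.0264]), 0.0016)
side vial 151 (array([ 0.5936, -0.2443]), 0.0007) ztop 0.0995
side vcap 102 (array([ 0.5956, -0.2456]), 0.0014) ztop 0.1618
wrist r38 1800 (array([ 0.5987, -0.2451,  0.0257]), 0.0017)
wrist vial 734 (array([ 0.5959, -0.2442]), 0.0002) ztop 0.0995
wrist vcap 857 (array([ 0.5989, -0.2439]), 0.0023) ztop 0.1619
```

Emit:
{"name": "apply_moves", "arguments": {
  "plan": [
    {"grip": 0.15, "offset": [0, -0.2, 1.5], "spin": 0},
    {"grip": 0.15, "offset": [0, -0.2, 3.2], "spin": 0},
    {"grip": 0.15, "offset": [0, -0.2, 4.8], "spin": 0},
    {"grip": 0.15, "offset": [0, -0.2, 6], "spin": 0},
    {"grip": 0.15, "offset": [0, -0.2, 6.6], "spin": 0}
  ]
}}

```text
time_s: 17.1
tcp_pos: [0.5972, -0.2432, 0.0606]
ee_rot: [[0.0, -1.0, -0.003], [-1.0, -0.0, 0.001], [-0.001, 0.003, -1.0]]
wrist_force: [-0.4, -0.0, -0.2]
gripper_width: 0.315
gripper_force: 29.9
```

Emit:
{"name": "apply_moves", "arguments": {
  "plan": [
    {"grip": 0.15, "offset": [0, 0, 0.1], "spin": 0},
    {"grip": 0.15, "offset": [0, 0, 0.2], "spin": 0},
    {"grip": 0.15, "offset": [0, 0, 0.3], "spin": 0},
    {"grip": 0.15, "offset": [0, 0, 0.3], "spin": 0}
  ]
}}

```text
time_s: 17.5
tcp_pos: [0.5985, -0.2438, 0.0601]
ee_rot: [[0.0, -1.0, 0.001], [-1.0, -0.0, -0.0], [0.0, -0.001, -1.0]]
wrist_force: [-0.1, 0.2, -0.8]
gripper_width: 0.319
gripper_force: 29.9
```

Emit:
{"name": "apply_moves", "arguments": {
  "plan": [
    {"grip": 0.15, "offset": [0, 0, 0.1], "spin": 0},
    {"grip": 0.15, "offset": [0, 0, 0.1], "spin": 0},
    {"grip": 0.15, "offset": [0, 0, 0.1], "spin": 0}
  ]
}}

```text
time_s: 17.8
tcp_pos: [0.5986, -0.2439, 0.06]
ee_rot: [[0.0, -1.0, 0.001], [-1.0, -0.0, -0.001], [0.001, -0.001, -1.0]]
wrist_force: [-2.0, 0.9, 6.8]
gripper_width: 0.315
gripper_force: 29.9
```

Emit:
{"name": "apply_moves", "arguments": {
  "plan": [
    {"grip": 0.5, "offset": [0, 0, 0], "spin": 0},
    {"grip": 0.7, "offset": [0, 0, 0], "spin": 0},
    {"grip": 0.7, "offset": [0, 0, 0], "spin": 0},
    {"grip": 0.7, "offset": [0, 0, 0], "spin": 0},
    {"grip": 0.7, "offset": [0, 0, 0], "spin": 0}
  ]
}}

```text
time_s: 18.3
tcp_pos: [0.5981, -0.2437, 0.0583]
ee_rot: [[0.0, -1.0, -0.0], [-1.0, -0.0, 0.0], [-0.0, 0.0, -1.0]]
wrist_force: [0.5, 0.7, 0.0]
gripper_width: 0.657
gripper_force: 0.0
```

Emit:
{"name": "apply_moves", "arguments": {
  "plan": [
    {"grip": 0.7, "offset": [0, 0, -2], "spin": 0},
    {"grip": 0.7, "offset": [0, 0, -6], "spin": 0},
    {"grip": 0.8, "offset": [0, 0, -10.5], "spin": 0},
    {"grip": 1, "offset": [0, 0, -15], "spin": 0},
    {"grip": 1, "offset": [0, 0, -18.6], "spin": 0}
  ]
}}

```text
time_s: 18.8
tcp_pos: [0.5986, -0.2439, 0.2477]
ee_rot: [[0.0, -1.0, 0.003], [-1.0, -0.0, -0.001], [0.001, -0.003, -1.0]]
wrist_force: [0.5, -0.7, 0.7]
gripper_width: 0.894
gripper_force: 0.0
```

Emit:
{"name": "apply_moves", "arguments": {
  "plan": [
    {"grip": 1, "offset": [-4, 2.2, 0], "spin": 0},
    {"grip": 1, "offset": [-8, 4.4, 0], "spin": 0},
    {"grip": 1, "offset": [-12, 6.6, 0], "spin": 0},
    {"grip": 1, "offset": [-16, 8.8, 0], "spin": 0},
    {"grip": 1, "offset": [-20, 11, 0], "spin": 0}
  ]
}}

```text
time_s: 19.3
tcp_pos: [0.487, -0.0425, 0.2445]
ee_rot: [[-0.0, -1.0, 0.0], [-1.0, 0.0, 0.0], [-0.0, -0.0, -1.0]]
wrist_force: [0.3, -0.4, 0.6]
gripper_width: 1.002
gripper_force: 0.0
```

Emit:
{"name": "apply_moves", "arguments": {
  "plan": [
    {"grip": 1, "offset": [-4, 2.2, 0], "spin": 0},
    {"grip": 1, "offset": [-8, 4.2, 0], "spin": 0},
    {"grip": 1, "offset": [-10, 5.2, 0], "spin": 0},
    {"grip": 1, "offset": [-10, 5.2, 0], "spin": 0},
    {"grip": 1, "offset": [-10, 5.2, 0], "spin": 0}
  ]
}}

```text
time_s: 19.8
tcp_pos: [0.4361, 0.0566, 0.2448]
ee_rot: [[0.001, -1.0, 0.001], [-1.0, -0.001, 0.0], [-0.0, -0.001, -1.0]]
wrist_force: [1.3, -0.7, -0.4]
gripper_width: 1.0
gripper_force: 0.0
```

```bash
python3 - <<'E'
from m import *
look('f',[('r90',(.471,-.415),.052)],[('vial',(.598,-.244),.014,.032,.075),('vcap',(.598,-.244),.012,.08,.098),('jar',(.435,.055),.04,.01,.06),('lid',(.435,.055),.029,.076,.092)])
E
```

```text
[0.4361 0.0566 0.2448] 0.999585334145772 [ 1.26360044 -0.69405338 -0.39859515]
scene r90 235 (array([ 0.4715, -0.4111,  0.0518]), 0.0018)
scene vial 150 (array([ 0.5989, -0.2433]), 0.001) ztop 0.0748
scene jar 1120 (array([0.4363, 0.0565]), 0.0005) ztop 0.0592
scene lid 310 (array([0.4363, 0.0564]), 0.0005) ztop 0.0918
side r90 637 (array([ 0.4701, -0.4187,  0.0515]), 0.0016)
side vial 227 (array([ 0.5965, -0.245 ]), 0.0008) ztop 0.0741
side vcap 129 (array([ 0.5966, -0.2458]), 0.0012) ztop 0.097
side jar 558 (array([0.434 , 0.0543]), 0.001) ztop 0.0585
side lid 141 (array([0.4338, 0.0546]), 0.0012) ztop 0.0917
wrist jar 495 (array([0.4368, 0.0543]), 0.0003) ztop 0.0598
wrist lid 402 (array([0.4368, 0.0544]), 0.0004) ztop 0.092
```

Emit:
{"name": "apply_moves", "arguments": {
  "plan": [
    {"grip": 1, "offset": [0.1, 0, 4], "spin": 0},
    {"grip": 1, "offset": [0.1, 0, 8], "spin": 0},
    {"grip": 1, "offset": [0.1, 0, 11.5], "spin": 0},
    {"grip": 1, "offset": [0.1, 0, 13.5], "spin": 0},
    {"grip": 1, "offset": [0.1, 0, 14.5], "spin": 0}
  ]
}}

```text
time_s: 20.45
tcp_pos: [0.4355, 0.0539, 0.0975]
ee_rot: [[-0.002, -1.0, -0.004], [-1.0, 0.002, -0.002], [0.002, 0.004, -1.0]]
wrist_force: [-0.4, -0.4, 0.8]
gripper_width: 1.001
gripper_force: 0.0
```

Emit:
{"name": "apply_moves", "arguments": {
  "plan": [
    {"grip": 0.8, "offset": [0, 0, 0], "spin": 0},
    {"grip": 0.6, "offset": [0, 0, 0], "spin": 0},
    {"grip": 0.5, "offset": [0, 0, 0], "spin": 0},
    {"grip": 0.5, "offset": [0, 0, 0], "spin": 0},
    {"grip": 0.5, "offset": [0, 0, 0], "spin": 0}
  ]
}}

```text
time_s: 20.95
tcp_pos: [0.4363, 0.0554, 0.1004]
ee_rot: [[0.0, -1.0, 0.001], [-1.0, -0.0, 0.001], [-0.001, -0.001, -1.0]]
wrist_force: [-1.8, -0.0, 3.8]
gripper_width: 0.659
gripper_force: 30.0
```

Emit:
{"name": "apply_moves", "arguments": {
  "plan": [
    {"grip": 0.5, "offset": [0, 0, 0], "spin": 0},
    {"grip": 0.5, "offset": [0, 0, 0], "spin": 0}
  ]
}}

```text
time_s: 21.15
tcp_pos: [0.4363, 0.0554, 0.1003]
ee_rot: [[0.0, -1.0, 0.001], [-1.0, -0.0, 0.0], [-0.0, -0.001, -1.0]]
wrist_force: [-2.4, 1.0, 5.2]
gripper_width: 0.663
gripper_force: 30.0
```

Emit:
{"name": "apply_moves", "arguments": {
  "plan": [
    {"grip": 0.5, "offset": [0, 0, -0.5], "spin": 0},
    {"grip": 0.5, "offset": [0, 0, -1.8], "spin": 0},
    {"grip": 0.5, "offset": [0, 0, -3.5], "spin": 0},
    {"grip": 0.5, "offset": [0, 0, -5.2], "spin": 0},
    {"grip": 0.5, "offset": [0, 0, -6], "spin": 0}
  ]
}}

```text
time_s: 21.65
tcp_pos: [0.4365, 0.0555, 0.1606]
ee_rot: [[0.0, -1.0, 0.002], [-1.0, -0.0, 0.001], [-0.001, -0.002, -1.0]]
wrist_force: [0.7, 0.8, -4.0]
gripper_width: 0.658
gripper_force: 30.0
```

Emit:
{"name": "apply_moves", "arguments": {
  "plan": [
    {"grip": 0.5, "offset": [0.6, 0, 0], "spin": 0},
    {"grip": 0.5, "offset": [2, 0, 0], "spin": 0},
    {"grip": 0.5, "offset": [4.5, 0, 0], "spin": 0},
    {"grip": 0.5, "offset": [7.5, -0.2, 0], "spin": 0},
    {"grip": 0.5, "offset": [11, -0.5, 0], "spin": 0}
  ]
}}

```text
time_s: 22.15
tcp_pos: [0.4401, -0.0558, 0.1584]
ee_rot: [[0.001, -1.0, -0.002], [-1.0, -0.001, -0.0], [0.0, 0.002, -1.0]]
wrist_force: [0.7, -0.0, -3.0]
gripper_width: 0.659
gripper_force: 30.0
```

Emit:
{"name": "apply_moves", "arguments": {
  "plan": [
    {"grip": 0.5, "offset": [3.5, -0.3, 0], "spin": 0},
    {"grip": 0.5, "offset": [7, -0.6, 0], "spin": 0},
    {"grip": 0.5, "offset": [10.5, -0.9, 0], "spin": 0},
    {"grip": 0.5, "offset": [14, -1.2, 0], "spin": 0},
    {"grip": 0.5, "offset": [17.5, -1.5, 0], "spin": 0}
  ]
}}

```text
time_s: 22.65
tcp_pos: [0.455, -0.2313, 0.158]
ee_rot: [[-0.001, -1.0, -0.003], [-1.0, 0.001, 0.001], [-0.001, 0.003, -1.0]]
wrist_force: [1.8, 0.4, -3.0]
gripper_width: 0.657
gripper_force: 30.0
```

Emit:
{"name": "apply_moves", "arguments": {
  "plan": [
    {"grip": 0.5, "offset": [3.5, -0.3, 0], "spin": 0},
    {"grip": 0.5, "offset": [7, -0.6, 0], "spin": 0},
    {"grip": 0.5, "offset": [10.5, -0.9, 0], "spin": 0},
    {"grip": 0.5, "offset": [13.5, -1.1, 0], "spin": 0},
    {"grip": 0.5, "offset": [16, -1.3, 0], "spin": 0}
  ]
}}

```text
time_s: 23.15
tcp_pos: [0.4679, -0.3913, 0.1573]
ee_rot: [[-0.002, -1.0, -0.003], [-1.0, 0.002, 0.002], [-0.002, 0.003, -1.0]]
wrist_force: [0.9, -0.2, -3.0]
gripper_width: 0.657
gripper_force: 30.0
```

Emit:
{"name": "apply_moves", "arguments": {
  "plan": [
    {"grip": 0.5, "offset": [1.5, -0.1, 0], "spin": 0},
    {"grip": 0.5, "offset": [2.3, -0.2, 0], "spin": 0},
    {"grip": 0.5, "offset": [2.5, -0.2, 0], "spin": 0},
    {"grip": 0.5, "offset": [2.5, -0.2, 0], "spin": 0},
    {"grip": 0.5, "offset": [2.5, -0.2, 0], "spin": 0}
  ]
}}

```text
time_s: 23.65
tcp_pos: [0.4712, -0.4137, 0.1596]
ee_rot: [[0.001, -1.0, -0.0], [-1.0, -0.001, 0.0], [-0.0, 0.0, -1.0]]
wrist_force: [0.5, 0.1, -3.8]
gripper_width: 0.664
gripper_force: 30.0
```

```bash
python3 - <<'E'
from m import *
look('g',[('r90',(.471,-.415),.052)],[('jar',(.471,-.415),.04,.075,.12),('lid',(.471,-.415),.029,.137,.152)])
E
```

```text
[ 0.4712 -0.4137  0.1596] 0.6635197162002577 [ 0.54379486  0.09210225 -3.78811217]
scene r90 265 (array([ 0.4712, -0.411 ,  0.0515]), 0.002)
scene jar 747 (array([ 0.4718, -0.4123]), 0.0009) ztop 0.1194
scene lid 220 (array([ 0.4717, -0.4121]), 0.0012) ztop 0.1519
side r90 480 (array([ 0.4703, -0.4188,  0.0513]), 0.0015)
side jar 1203 (array([ 0.4699, -0.4152]), 0.0006) ztop 0.1193
side lid 368 (array([ 0.4701, -0.4152]), 0.0006) ztop 0.1518
wrist r90 2253 (array([ 0.4723, -0.416 ,  0.0517]), 0.0018)
wrist jar 2026 (array([ 0.4721, -0.4149]), 0.0004) ztop 0.1198
wrist lid 2149 (array([ 0.4721, -0.4147]), 0.0005) ztop 0.152
```

Emit:
{"name": "apply_moves", "arguments": {
  "plan": [
    {"grip": 0.5, "offset": [0.1, 0, 1.3], "spin": 0},
    {"grip": 0.5, "offset": [0.1, 0, 2.8], "spin": 0},
    {"grip": 0.5, "offset": [0.1, 0, 4.2], "spin": 0},
    {"grip": 0.5, "offset": [0.1, 0, 5.1], "spin": 0},
    {"grip": 0.5, "offset": [0.1, 0, 5.6], "spin": 0}
  ]
}}

```text
time_s: 24.3
tcp_pos: [0.4706, -0.4154, 0.1019]
ee_rot: [[-0.0, -1.0, -0.002], [-1.0, 0.0, 0.001], [-0.001, 0.002, -1.0]]
wrist_force: [0.6, 0.6, -2.9]
gripper_width: 0.662
gripper_force: 30.0
```

Emit:
{"name": "apply_moves", "arguments": {
  "plan": [
    {"grip": 0.5, "offset": [0, 0, 0.1], "spin": 0},
    {"grip": 0.5, "offset": [0, 0, 0.2], "spin": 0},
    {"grip": 0.5, "offset": [0, 0, 0.3], "spin": 0},
    {"grip": 0.5, "offset": [0, 0, 0.3], "spin": 0}
  ]
}}

```text
time_s: 24.7
tcp_pos: [0.4714, -0.4158, 0.101]
ee_rot: [[0.0, -1.0, 0.001], [-1.0, -0.0, -0.0], [0.0, -0.001, -1.0]]
wrist_force: [-0.3, -0.5, -3.5]
gripper_width: 0.66
gripper_force: 30.0
```

Emit:
{"name": "apply_moves", "arguments": {
  "plan": [
    {"grip": 0.5, "offset": [0, 0, 0.1], "spin": 0},
    {"grip": 0.5, "offset": [0, 0, 0.2], "spin": 0},
    {"grip": 0.5, "offset": [0, 0, 0.2], "spin": 0},
    {"grip": 0.5, "offset": [0, 0, 0.2], "spin": 0}
  ]
}}

```text
time_s: 25.1
tcp_pos: [0.4714, -0.4161, 0.1004]
ee_rot: [[0.001, -1.0, 0.001], [-1.0, -0.001, -0.001], [0.001, -0.001, -1.0]]
wrist_force: [-2.4, 1.6, 5.3]
gripper_width: 0.658
gripper_force: 30.0
```

Down. Release, rise, verify.

Emit:
{"name": "apply_moves", "arguments": {
  "plan": [
    {"grip": 0.8, "offset": [0, 0, 0], "spin": 0},
    {"grip": 1, "offset": [0, 0, 0], "spin": 0},
    {"grip": 1, "offset": [0, 0, 0], "spin": 0},
    {"grip": 1, "offset": [0, 0, 0], "spin": 0},
    {"grip": 1, "offset": [0, 0, 0], "spin": 0}
  ]
}}

```text
time_s: 25.6
tcp_pos: [0.4713, -0.4158, 0.0984]
ee_rot: [[0.0, -1.0, -0.0], [-1.0, -0.0, -0.0], [0.0, 0.0, -1.0]]
wrist_force: [-0.1, 0.6, -0.3]
gripper_width: 0.97
gripper_force: 0.0
```

Emit:
{"name": "apply_moves", "arguments": {
  "plan": [
    {"grip": 1, "offset": [0, 0, -2], "spin": 0},
    {"grip": 1, "offset": [0, 0, -6], "spin": 0},
    {"grip": 1, "offset": [0, 0, -10], "spin": 0},
    {"grip": 1, "offset": [0, 0, -14], "spin": 0},
    {"grip": 1, "offset": [0, 0, -15], "spin": 0}
  ]
}}

```text
time_s: 26.1
tcp_pos: [0.473, -0.4172, 0.2545]
ee_rot: [[0.001, -1.0, 0.008], [-1.0, -0.001, -0.006], [0.006, -0.008, -1.0]]
wrist_force: [-0.4, 0.2, -0.5]
gripper_width: 1.002
gripper_force: 0.0
```

```bash
python3 - <<'E'
from m import *
look('h',[('r90',(.471,-.415),.052),('r54',(.594,-.3705),.034),('r38',(.5975,-.244),.026),('r72',(.6085,-.1225),.043)],[('jar',(.471,-.415),.04,.03,.06),('lid',(.471,-.415),.029,.076,.1),('b44',(.594,-.3705),.022,.032,.068),('b44cap',(.594,-.3705),.012,.09,.108),('vial',(.598,-.244),.014,.032,.075),('vcap',(.598,-.244),.012,.08,.1),('b62',(.609,-.1225),.031,.032,.085),('b62cap',(.609,-.1225),.0175,.128,.152)])
E
```

```text
[ 0.473  -0.4172  0.2545] 1.0024822406196476 [-0.43490325  0.15445752 -0.46556901]
scene r90 310 (array([ 0.4714, -0.4128,  0.0511]), 0.0027)
scene r54 195 (array([ 0.5943, -0.3679,  0.0338]), 0.0026)
scene r38 191 (array([ 0.5979, -0.2411,  0.0253]), 0.0024)
scene r72 321 (array([ 0.6092, -0.12  ,  0.0424]), 0.0021)
scene jar 458 (array([ 0.472 , -0.4146]), 0.0009) ztop 0.0594
scene lid 507 (array([ 0.4722, -0.4151]), 0.0032) ztop 0.0968
scene b44 289 (array([ 0.5946, -0.3698]), 0.0011) ztop 0.067
scene b44cap 108 (array([ 0.5944, -0.3688]), 0.0018) ztop 0.1051
scene vial 254 (array([ 0.5987, -0.2431]), 0.0009) ztop 0.0747
scene vcap 141 (array([ 0.5989, -0.2427]), 0.0014) ztop 0.0966
scene b62 742 (array([ 0.6103, -0.1215]), 0.0008) ztop 0.0836
scene b62cap 329 (array([ 0.6108, -0.1219]), 0.0016) ztop 0.1498
side r90 592 (array([ 0.4702, -0.4164,  0.0512]), 0.0028)
side r54 323 (array([ 0.593 , -0.3722,  0.0334]), 0.0023)
side r38 103 (array([ 0.5979, -0.2458,  0.0267]), 0.0024)
side r72 169 (array([ 0.6075, -0.1253,  0.0423]), 0.0023)
side jar 727 (array([ 0.4701, -0.4174]), 0.000
[... 361 characters left out ...]
), 0.0007) ztop 0.084
side b62cap 201 (array([ 0.608 , -0.1222]), 0.0012) ztop 0.1498
wrist r90 2103 (array([ 0.4723, -0.4157,  0.0517]), 0.0017)
wrist r54 1024 (array([ 0.5949, -0.371 ,  0.0336]), 0.0019)
wrist r38 144 (array([ 0.6071, -0.2547,  0.0378]), 0.0017)
wrist r72 66 (array([ 0.6095, -0.1036,  0.065 ]), 0.0006)
wrist jar 395 (array([ 0.4722, -0.4172]), 0.0004) ztop 0.0598
wrist lid 3930 (array([ 0.4722, -0.4155]), 0.0081) ztop 0.0956
wrist b44 812 (array([ 0.5949, -0.3708]), 0.0004) ztop 0.0674
wrist b44cap 758 (array([ 0.5948, -0.3705]), 0.0024) ztop 0.1041
wrist vial 286 (array([ 0.5991, -0.2454]), 0.0004) ztop 0.0747
wrist vcap 539 (array([ 0.5996, -0.2463]), 0.0019) ztop 0.0957
```

View pics/h_scene.png

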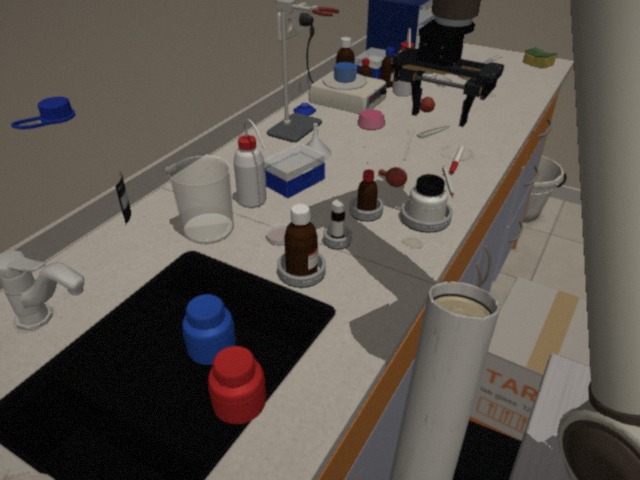

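The picture shows all four bottles upright in their rings: b62 (301,245), vial (337,225), b44 (367,195), jar (427,203). All are within about 3 mm of the ring centres. The dish and bulb have not moved.

```bash
python3 -c "
from station import r
print(r.finish_job())"
```

```text
the job is handed in; nothing more can be done
None
```

The job is handed in at about 26 s of the 115 s allowed: the final images show all four bottles upright in their own rings, each within about 3 mm of centre, with the dish and bulb unmoved; no verdict came back.

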